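# Open the guard cover of a weld timer

### The arm

A 6-joint arm with a two-finger parallel gripper is mounted at the origin on the work surface. World frame = base frame: x ahead of the robot, y to its left, z up, the work surface at z = 0. Lengths are in mm, angles in rad, forces in N, time in s.
With the tool pointing down it reaches from about 375 to 925 mm from the base axis. Payload 5.7 kg.
Tool frame: the origin (TCP) lies on the centre line of the jaws, within the pads' length; the fingertips stand 11 mm ahead of it and the grasp point (between the pads) lies 8 mm behind it; z points along the fingers, y is the direction in which the jaws open and shut (so a half turn about z gives the same grasp; the last joint's range is limited). The gripper opens to 85 mm and grips with 20 to 120 N. Pads are 22 mm wide; open, the fingers measure 114 mm over their backs; the gripper's body (76 mm by 85 mm) begins 54 mm behind the grasp point. The pads swing forward as they close: fully open they stand 13 mm farther back than shut.
Start: joints at [-1.291, 0.359, 1.51, -0, 1.272, -0.115], TCP at [230.756, -553.815, 203.967] pointing down, gripper open.
Joint ranges: [-2.97, 2.97], [-1.01, 2.36], [0.21, 2.38], [-0.96, 4.11], [0.2, 2.71], [-2.98, 2.98]. Speed limits (rad/s): [2.39, 2.39, 3.14, 3.14, 3.14, 3.14].

### API

Orientations are given as a unit quaternion [w, x, y, z].
In Python, from bench import env gives the robot as it stands.
- The arm moves only by the tool servo_tool, never from a script. Its argument "deltas" is a list of rows, each a list of 6 numbers: the shift along the tool's x, y, z each as a share of 80 mm, from -1 to 1, then the turn, a rotation vector about the tool's x, y, z each as a share of 360 degrees, from -1 to 1. In form: [[x, y, z, wx, wy, wz], ...]. A call has 1 to 5 rows; each row is the pose to reach, as a shift and turn from the pose measured when the call began, along the tool's axes at that moment, turning the shorter way round; what a row does not reach only later rows make up. A row lasts 1/10 s, in which the tool goes at most 50 mm and 8.59 degrees, less where a joint would pass 70% of its speed; a pose out of reach is approached as far as the arm can. A call with a number of a shift or a turn outside -1 to 1 is refused whole. A call with a gripper value outside its range is refused whole. "grip" is the closure, from -1 (fully open) to 1 (shut), set as the call begins (left out, the last holds). The fingers move at their own pace and stop on an object; "force" is the grip in N (left out, the last holds). Time passes only in rows, so rows that repeat a pose let the fingers close. It gives the time, the measured TCP pose, the force and the opening at its end, in the units of the state.
- env.read_state(): the state, without advancing time (a new reading comes with each control period).
- env.snapshot(name): name is "side" or "top" or "wrist"; returns the picture (480x640x3 uint8, red, green, blue); there is no depth.
- env.calibration(name): a dict with "camera_matrix" (3x3 intrinsics, pixels), "D" ([k1, k2, p1, p2, k3] as OpenCV has them; the pictures are not rectified), "position" and "attitude" of the camera in the world. Camera axes: x right, y up, looking along -z (the intrinsics and any distortion apply to the point x, -y, -z); pixel columns grow to the right and rows downward; lengths in mm; the calibration is good to about 2 mm. A picture is of the moment at which its call begins: read the wrist's pose just before it. calibration takes no time and is no camera call; for the wrist camera it gives the pose at the moment of the call.
- env.close_job(): hands the job in, once; it reports no verdict.
Trained networks look in the newest picture that a camera, given by its name, has taken for a name from the list of things; names that differ only in an ending like _2 or _b are one class to them, and where a whole thing is asked for, a point or a joint stands for the part that bears it (a point fixed in the world has none). Each returns a list of dicts, best first, with "score" (0 to 1); they miss things now and then, are a little off and sometimes report something else, mostly with a low value. They report only what shows in the picture. A call takes as long as a camera call.
- env.find_in(name, camera): "centre" ([column, row] in pixels, amid what is visible of it).
- env.outline_of(name, camera): "mask" (480x640 bool, what is visible of it) and "centre" ([column, row] in pixels, amid what is visible of it).
The state is a dict: "time_s": time; "q": joint angles; "qd": joint speeds; "tau": joint torques, N m; "eef_pos": TCP position; "ee_rot": TCP orientation; "contact_force": force on the tool from outside, world axes, zero at the start; "torque": the same for the moment, N m; "finger_gap": opening from 0.0 (shut) to 1.0 (fully open).
Only numpy, scipy, OpenCV 4.12 (cv2) and the standard library are available. Lean on these libraries where they do the work, as an engineer would, in place of code of your own. Each camera call takes 0.05 s, during which the arm holds its last target.

### The job

The cover of the spot welder's timer box is latched shut and the dials under it have to be set. Press the yellow release tab down with the fingertips so that the cover springs up part of the way, let the cover come up by itself, then push it back until it is fully open and stays open. Only press and push: lift nothing, do not shove the box out of its place, and leave the bottle, the wire brush and the two bent handles alone.

Things in the scene. Friction and masses are not known exactly. Their poses are not given: they have to be found in the camera images.
- timer_box: red steel control box, loose on rubber feet, about 3 kg, 200 deep (x) x 240 wide (y) x 118 high mm. Origin: centre of the underside, on the bench. Its x axis points from its front (tab side, 88 mm before the origin, towards the robot) to its back, y to its left, z up. Its top slopes down to the front by 0.175 rad; the clear cover lies on it, over dials in a recess 30 mm deep
- cover (a joint): angle of the clear black-framed cover (125 mm hinge to front, 214 wide, 5 thick, 150 g), rad. 0 = latched on the slope; grows as its front edge swings up and back. Released, it springs to about 0.9 within 1.5 s and rests there. Then it is pushed against its weight (about 1 N): upright at 1.75, falls open from about 1.9, stop at 2.1 = fully open, stays. Let go below 1.6, it sinks back
- tab (a joint): angle of the yellow release tab, rad: 0 = up (latching), 0.40 = pressed fully down to its stop; the latch lets go at about 0.22. A spring returns it when let go
- tab_press (a point): point to press: top of the yellow paddle (50 mm wide, 44 front to back, 4 thick) that sticks out level from the middle of the box's front, 87 mm above the bench, 15 mm behind its front edge. A hook at its root, 25 mm behind this point, stands 20 mm higher and comes 12 mm forward on pressing. 1.5 N to start, 4 N at the stop; the latch lets go 8 mm down, stop 15 mm down. Nothing beneath
- cover_hinge (a point): middle of the cover's hinge axis (parallel to the box's y), 35 mm behind the box's origin and 118 mm above the bench
- cover_lip (a point): middle of the cover's front edge, at the end of a small black lip (40 mm wide, 5 thick, 8 long), 133 mm from the hinge axis; moves with the cover. Shut, about 97 mm above the bench; sprung up, about 205; fully open, about 245
- bottle: drinking bottle, dark with green band and black cap, 72 mm across, 184 tall, standing beside the box. Origin: centre of the base
- wire_brush: wooden-handled brass wire brush lying beside the box, 215 long, 26 wide, 27 high mm. Origin: near its middle, on the bench
- handle_a: bent bright steel drawer handle lying flat in front of the box, 104 x 36 x 12 mm. Origin: centre, on the bench
- handle_b: bent dark steel drawer handle lying flat in front of the box, 104 x 36 x 12 mm. Origin: centre, on the bench

How it is judged:
By the outcome, as a careful person would: the job done as asked, in the order asked, and still so for the second after the job is handed in, with the robot touching nothing.
It also fails if it takes over 48 s, if anything falls off the work surface, if the arm or the gripper's body presses on something with over 40 N, if the wrist force passes 120 N, or if a joint passes its speed limit or range.

## Working session

There is one attempt and no reset: what is moved stays moved. The work goes in short steps, Python scripts to look and compute and a tool call to move; the robot and the scene stay as the last step left them, time stands still between calls to the robot, and variables do not carry over. Pictures are saved under pics/ and viewed, and the job is handed in when it is done.

Besides the shell and the picture viewer there is one more tool, called after ">>>" by a JSON object that holds its "method" and its "body". servo_tool: Moves the arm, as the interface text tells. Shift numbers are shares of 80 mm and turn numbers shares of 360 degrees, none past 1 either way. Its arguments: {"type":"object","properties":{"deltas":{"type":"array"},"grip":{"type":"number"},"force":{"type":"number"}},"required":["deltas"]}

```bash
mkdir -p pics; ls; python3 - <<'E'
from bench import env
import cv2
s=env.read_state();print(s['time_s'],s['eef_pos'],s['ee_rot'],s['finger_gap'],s['contact_force'])
for c in ['side','top']:
    im=env.snapshot(c);cv2.imwrite(f'pics/{c}0.png',im[:,:,::-1])
    k=env.calibration(c);print(c,k)
    for n in ['timer_box','cover','tab','tab_press','cover_hinge','cover_lip','bottle','wire_brush']:
        try:
            r=env.find_in(n,c);print(n,[(x['centre'],round(x['score'],2)) for x in r[:2]])
        except Exception as e: print(n,e)
print(env.read_state()['time_s'])
E
```

```text
pics
0.0 [ 230.56653165 -553.13874211  203.16786359] [-9.06293729e-04  9.80581462e-01  1.96110098e-01 -6.82170106e-05] 1.0026279937177707 [-0.52837897 -0.55747735 -0.06513485]
side {'camera_matrix': array([[439.39469767,   0.        , 319.43347167],
       [  0.        , 439.39469767, 251.68988681],
       [  0.        ,   0.        ,   1.        ]]), 'D': array([0.00113005, 0.        , 0.        , 0.        , 0.        ]), 'position': array([ 476.77659394, -552.53562562,  718.72248258]), 'attitude': array([ 0.92474736,  0.3782229 , -0.01974972, -0.03741273])}
timer_box [([362.0, 312.4], 0.92)]
cover [([342.0, 304.6], 0.61)]
tab [([291.4, 320.2], 0.88)]
tab_press [([295.4, 316.2], 0.75)]
cover_hinge [([362.4, 311.7], 0.71)]
cover_lip [([343.8, 303.0], 0.73)]
bottle [([410.3, 423.7], 0.77), ([346.8, 304.2], 0.64)]
wire_brush [([317.1, 247.0], 0.76), ([292.7, 316.0], 0.47)]
top {'camera_matrix': array([[510.27348222,   0.        , 322.67276674],
       [  0.        , 510.27348222, 235.97531101],
       [  0.        ,   0.        ,   1.        ]]), 'D': array([-0.1408481,  0.       ,  0.       ,  0.       ,  0.       ]), 'position': array([ 388.98653227,   61.63219519, 1166.64378595]), 'attitude': array([-0.69986852, -0.04943404,  0.04474441,  0.71115277])}
timer_box [([385.5, 207.5], 0.76)]
cover [([388.5, 221.7], 0.67)]
tab [([398.7, 265.1], 0.85)]
tab_press [([401.7, 263.8], 0.74)]
cover_hinge [([387.7, 208.2], 0.83)]
cover_lip [([392.2, 218.1], 0.92), ([435.9, 276.9], 0.56)]
bottle [([491.5, 187.7], 0.58)]
wire_brush [([294.2, 236.4], 0.57), ([491.9, 190.0], 0.44)]
0.9
```

View pics/side0.png

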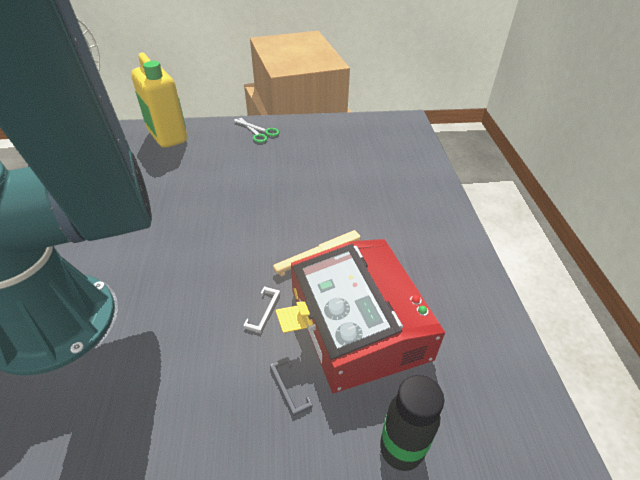

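View pics/top0.png

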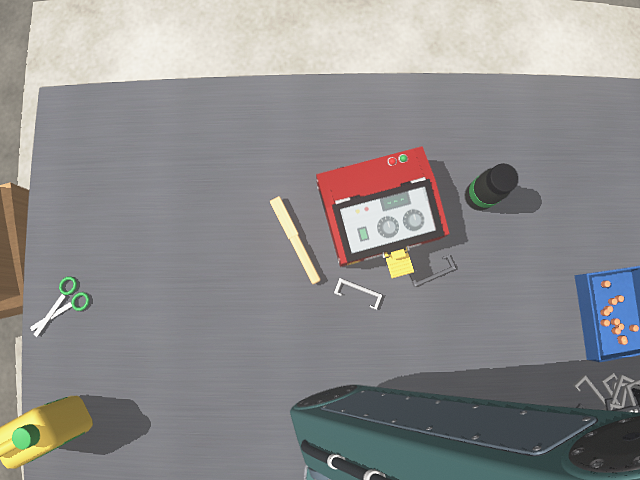

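The side view shows the box near (365,310) with the tab at (292,318). The top view shows the tab at (400,264) and the box yawed. I'll zoom in for exact corners.

```bash
python3 - <<'E'
import cv2
a=cv2.imread('pics/side0.png')[225:400,240:460];cv2.imwrite('pics/s0z.png',cv2.resize(a,None,fx=3.4,fy=3.4,interpolation=2))
a=cv2.imread('pics/top0.png')[140:290,305:465];cv2.imwrite('pics/t0z.png',cv2.resize(a,None,fx=4,fy=4,interpolation=2))
E
```

```text
(no output)
```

View pics/s0z.png

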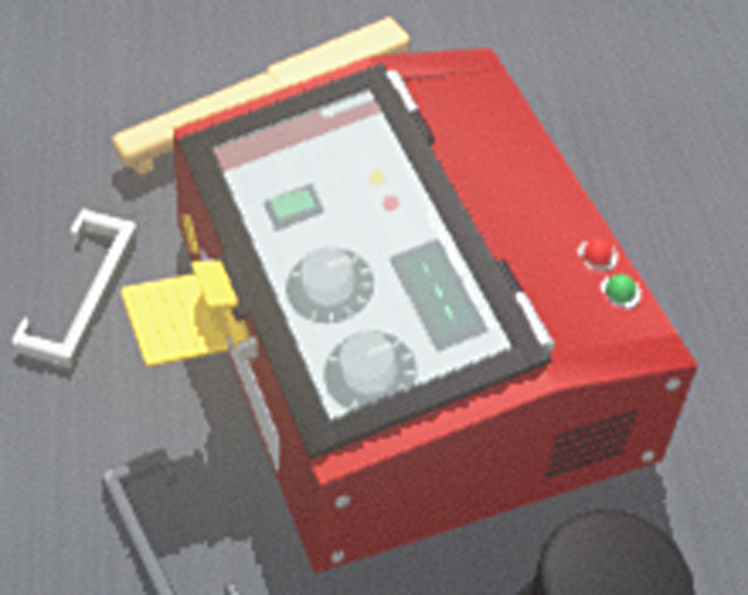

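View pics/t0z.png

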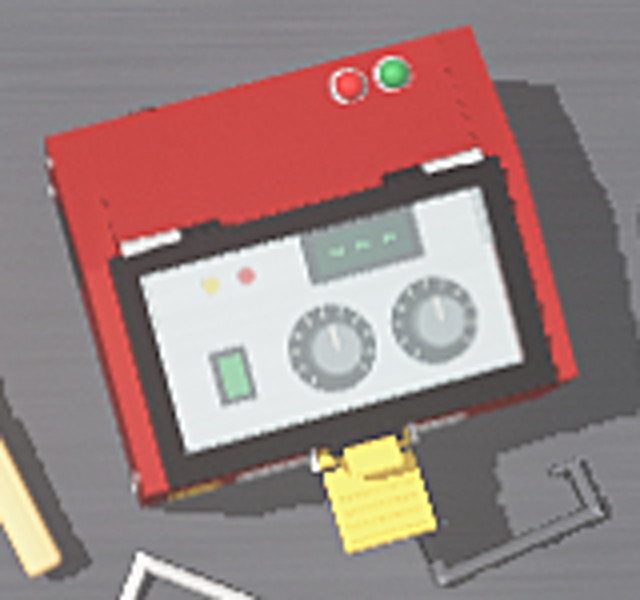

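```bash
cat > h.py <<'E'
import numpy as np, cv2
from scipy.spatial.transform import Rotation as R
from scipy.optimize import least_squares
def Rq(q): return R.from_quat([q[1],q[2],q[3],q[0]]).as_matrix()
F=np.diag([1.,-1,-1])
def proj(k,P):
    pc=(np.atleast_2d(P)-k['position'])@Rq(k['attitude'])@F
    return cv2.projectPoints(pc,np.zeros(3),np.zeros(3),k['camera_matrix'],k['D'])[0][:,0]
def ray(k,uv):
    u=cv2.undistortPoints(np.array([[uv]],float),k['camera_matrix'],k['D'])[0,0]
    d=Rq(k['attitude'])@F@np.array([u[0],u[1],1]);return d/np.linalg.norm(d)
def tri(ks,uvs):
    A=np.zeros((3,3));b=np.zeros(3)
    for k,u in zip(ks,uvs):
        d=ray(k,u);M=np.eye(3)-np.outer(d,d);A+=M;b+=M@k['position']
    p=np.linalg.solve(A,b);return p,[np.round(proj(k,p)[0]-u,1) for k,u in zip(ks,uvs)]
E
python3 - <<'E'
from bench import env
from h import *
S=env.calibration('side');T=env.calibration('top')
sz=lambda u:np.array(u)/3.4+[240,225]-.35
tz=lambda u:np.array(u)/4+[305,140]-.4
pts={'tabFL':((124,290),(348,552)),'tabFR':((150,363),(437,528)),'backTL':((492,50),(47,138)),'backTR':((695,365),(470,28)),'boxFR':((318,482),(578,378)),'covFR':((312,455),(556,382)),'covFL':((176,128),(168,488)),
'red':((599,252),(348,85))}
P={}
for n,(a,b) in pts.items():
    P[n],e=tri([S,T],[sz(a),tz(b)]);print(n,np.round(P[n],1),e)
for a,b in [('backTR','backTL'),('tabFR','tabFL'),('covFR','covFL')]:
    d=P[b]-P[a];print(np.linalg.norm(d),np.degrees(np.arctan2(-d[0],d[1])))
# fit; known: backTL (112,120,118), backTR, tab front (-88-?)
known={'backTL':(112,120,118),'backTR':(112,-120,118),'boxFR':(-88,-120,95)}
f=lambda v:np.concatenate([np.concatenate([(proj(S,p)-sz(pts[n][0])).ravel(),(proj(T,p)-tz(pts[n][1])).ravel()]) for n in known for p in [np.array([v[0]+np.cos(v[2])*known[n][0]-np.sin(v[2])*known[n][1],v[1]+np.sin(v[2])*known[n][0]+np.cos(v[2])*known[n][1],known[n][2]])]])
r=least_squares(f,[550,0,-.2]);print(r.x,np.round(r.fun,1))
v=r.x;c,s=np.cos(v[2]),np.sin(v[2])
for n in P:
    d=P[n][:2]-v[:2];print(n,'box frame',np.round([c*d[0]+s*d[1],-s*d[0]+c*d[1],P[n][2]],1))
E
```

```text
tabFL [443.8 -76.2  90.6] [array([-0.8,  0.1]), array([-0.1, -0.7])]
tabFR [ 455.7 -123.7   92. ] [array([-1. ,  0.2]), array([-0.1, -0.8])]
backTL [667.3  79.1  98.9] [array([-0.3,  0.1]), array([ 0. , -0.3])]
backTR [ 724.9 -151.9  101. ] [array([-0.2,  0. ]), array([ 0. , -0.2])]
boxFR [ 532.4 -200.9  100.6] [array([-0.5,  0.1]), array([-0. , -0.4])]
covFR [ 530.5 -188.3  103.3] [array([-0.8,  0.1]), array([-0. , -0.6])]
covFL [476.5  18.8 110.5] [array([-0.1,  0. ]), array([-0. , -0.1])]
red [692.1 -83.1 106.7] [array([-0.3,  0.1]), array([ 0. , -0.3])]
238.03613772392146 13.997255055708898
48.93862845475635 14.186896968353123
214.0992922805546 14.618394036026386
[ 5.85437326e+02 -6.58935967e+01  2.43460073e-01] [-0.1 -6.2  0.6 -1.6  1.5 -4.   3.1 -1.7 -2.6  3.6  0.7  1.5]
tabFL box frame [-140.    24.1   90.6]
tabFR box frame [-139.8  -24.8   92. ]
backTL box frame [114.5 121.   98.9]
backTR box frame [ 114.7 -117.   101. ]
boxFR box frame [ -84.  -118.2  100.6]
covFR box frame [ -82.8 -105.5  103.3]
covFL box frame [-85.3 108.4 110.5]
red box frame [ 99.4 -42.4 106.7]
```

```bash
cat >> h.py <<'E'
YAW=np.radians(14.2);U=np.array([np.cos(YAW),np.sin(YAW),0]);L=np.array([-np.sin(YAW),np.cos(YAW),0])
E0=np.array([449.8,-100,0])          # tab front edge middle
def plan(pos,tilt,env):
    s=env.read_state();t=np.radians(tilt)
    z=np.sin(t)*U-np.cos(t)*np.array([0,0,1]);y=-L;x=np.cross(y,z)
    Rt=np.column_stack([x,y,z]);Rc=Rq(s['ee_rot'])
    d=Rc.T@(np.array(pos)-s['eef_pos'])/80;w=R.from_matrix(Rc.T@Rt).as_rotvec()/(2*np.pi)
    print('t',s['time_s'],'pos',np.round(s['eef_pos'],1),'F',np.round(s['contact_force'],1),'gap',round(s['finger_gap'],2),'q',np.round(s['q'],2))
    print('shift',np.round(d,3),'turn',np.round(w,4))
E
python3 - <<'E'
from bench import env
from h import *
p=E0+7.5*U;p[2]=220;print(p);plan(p,30,env)
E
```

```text
[457.07084012 -98.16019461 220.        ]
t 0.9 pos [ 230.8 -553.8  204. ] F [-0.9  0.5 -0.2] gap 1.0 q [-1.29  0.36  1.51  0.    1.27 -0.12]
shift [ 4.802 -4.169 -0.2  ] turn [-0.0061  0.0832  0.0229]
```

>>> {"method": "servo_tool", "body": {"deltas": [[0.4,-0.35,-0.02,0,0,0],[0.8,-0.7,-0.04,0,0,0],[1,-0.87,-0.05,0,0,0]], "grip": 1, "force": 40}}

```text
time_s: 1.2
eef_pos: [278.5, -455.7, 207.9]
ee_rot: [-0.001, 0.981, 0.196, 0.0]
contact_force: [-0.5, 0.4, 0.4]
finger_gap: 0.514
```

>>> {"method": "servo_tool", "body": {"deltas": [[0.4,-0.35,-0.02,0,0,0],[0.8,-0.7,-0.04,0,0,0],[1,-0.87,-0.05,0,0,0]]}}

```text
time_s: 1.5
eef_pos: [326.2, -358.0, 212.2]
ee_rot: [-0.001, 0.98, 0.197, 0.0]
contact_force: [0.5, -1.4, 0.4]
finger_gap: 0.003
```

>>> {"method": "servo_tool", "body": {"deltas": [[0.4,-0.35,-0.02,0,0,0],[0.8,-0.7,-0.04,0,0,0],[1,-0.87,-0.05,0,0,0]]}}

```text
time_s: 1.8
eef_pos: [373.9, -260.4, 216.8]
ee_rot: [-0.001, 0.98, 0.198, 0.001]
contact_force: [0.5, -1.0, 0.4]
finger_gap: -0.003
```

```bash
python3 - <<'E'
from bench import env
from h import *
p=E0+7.5*U;p[2]=220;plan(p,30,env)
E
```

```text
t 1.8 pos [ 373.9 -260.4  216.8] F [ 0.5 -1.   0.4] gap -0.0 q [-0.76  0.14  1.79  0.    1.22  0.41]
shift [ 1.745 -1.466 -0.033] turn [-0.0067  0.0829  0.0233]
```

>>> {"method": "servo_tool", "body": {"deltas": [[0.4,-0.35,-0.02,0,0,0],[0.8,-0.7,-0.04,0,0,0],[1,-0.87,-0.05,0,0,0]]}}

```text
time_s: 2.1
eef_pos: [421.8, -162.9, 221.6]
ee_rot: [-0.001, 0.98, 0.199, 0.001]
contact_force: [-0.3, -0.7, 0.1]
finger_gap: -0.001
```

>>> {"method": "servo_tool", "body": {"deltas": [[0.3,-0.3,0,-0.0015,0.02,0.006],[0.6,-0.55,0,-0.003,0.04,0.012],[0.73,-0.6,0,-0.005,0.06,0.017],[0.73,-0.6,0,-0.0067,0.08,0.0233],[0.73,-0.6,0,-0.0067,0.083,0.0233]]}}

```text
time_s: 2.6
eef_pos: [454.1, -94.6, 220.3]
ee_rot: [-0.033, 0.958, 0.119, 0.258]
contact_force: [0.0, -0.3, -0.2]
finger_gap: 0.003
```

```bash
python3 - <<'E'
from bench import env
from h import *
p=E0+7.5*U;p[2]=120;plan(p,30,env)
im=env.snapshot('wrist');cv2.imwrite('pics/w1.png',im[:,:,::-1])
k=env.calibration('wrist')
for z in (87,91):
  print(proj(k,[E0+[0,0,z],E0+15*U+[0,0,z],E0+25*L+[0,0,z],E0-25*L+[0,0,z]]).round(0).tolist())
print([(r['centre'],r['score']) for r in env.find_in('tab','wrist')])
im=env.snapshot('side');cv2.imwrite('pics/s1.png',im[:,:,::-1])
E
```

```text
t 2.6 pos [454.1 -94.6 220.3] F [ 0.  -0.3 -0.2] gap 0.0 q [-0.74 -0.06  2.14  0.6   0.85  0.23]
shift [-0.608  0.055  1.097] turn [-0.0002 -0.0005 -0.0003]
[[323.0, 312.0], [323.0, 294.0], [293.0, 312.0], [352.0, 312.0]]
[[323.0, 311.0], [323.0, 294.0], [293.0, 311.0], [352.0, 311.0]]
[([320.5, 276.3], 0.79)]
```

View pics/w1.png

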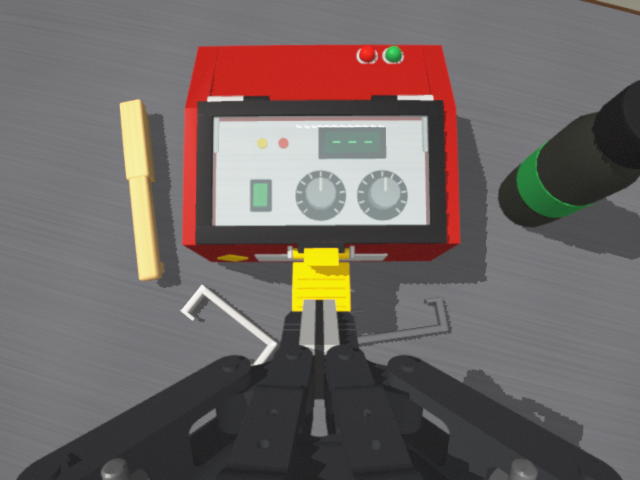

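View pics/s1.png

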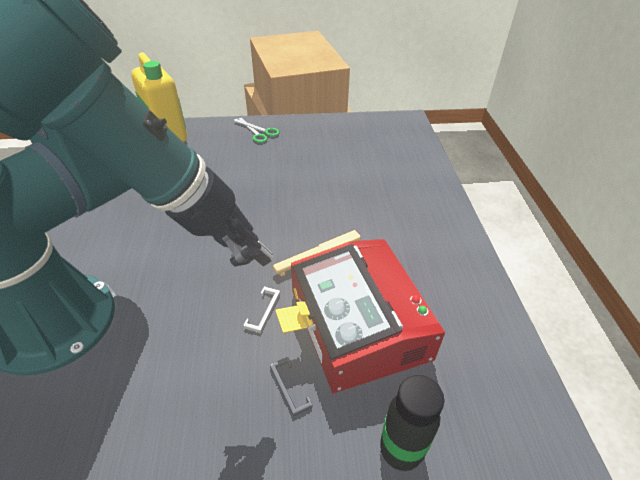

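The wrist view shows the tab at x 293–350 with its front edge near row 312, matching my projection. Next I descend.

>>> {"method": "servo_tool", "body": {"deltas": [[-0.23,0.03,0.4,0,0,0],[-0.46,0.05,0.8,0,0,0],[-0.56,0.05,1.0,0,0,0],[-0.56,0.05,1.0,0,0,0]]}}

```text
time_s: 3.15
eef_pos: [458.9, -99.8, 128.5]
ee_rot: [-0.033, 0.959, 0.12, 0.256]
contact_force: [0.1, 0.9, -0.1]
finger_gap: -0.0
```

```bash
python3 - <<'E'
from bench import env
from h import *
p=E0+7.5*U;p[2]=106;plan(p,30,env)
im=env.snapshot('side');cv2.imwrite('pics/s2.png',cv2.resize(im[225:400,200:420,::-1],None,fx=3.4,fy=3.4))
im=env.snapshot('wrist');cv2.imwrite('pics/w2.png',im[:,:,::-1])
E
```

```text
t 3.15 pos [458.9 -99.8 128.5] F [ 0.1  0.9 -0.1] gap -0.0 q [-0.74  0.14  2.26  0.83  0.6  -0.08]
shift [-0.155 -0.024  0.235] turn [-0.0004  0.0002  0.    ]
```

View pics/s2.png

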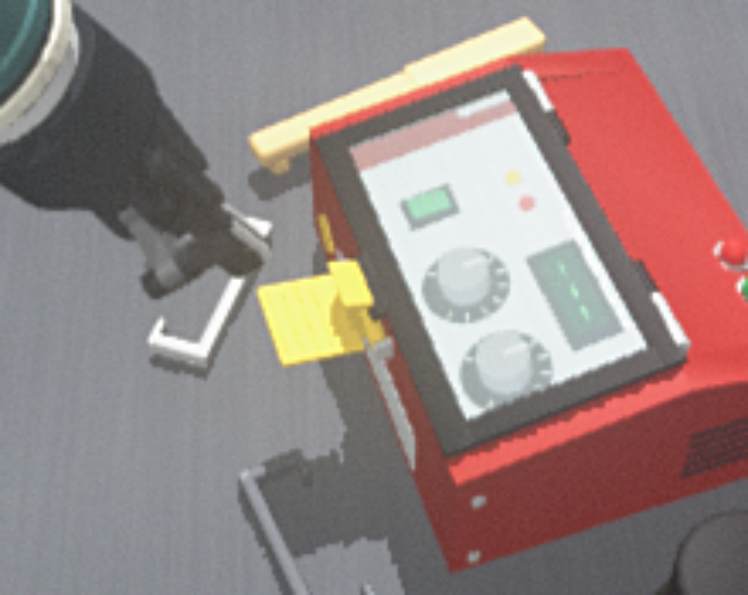

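View pics/w2.png

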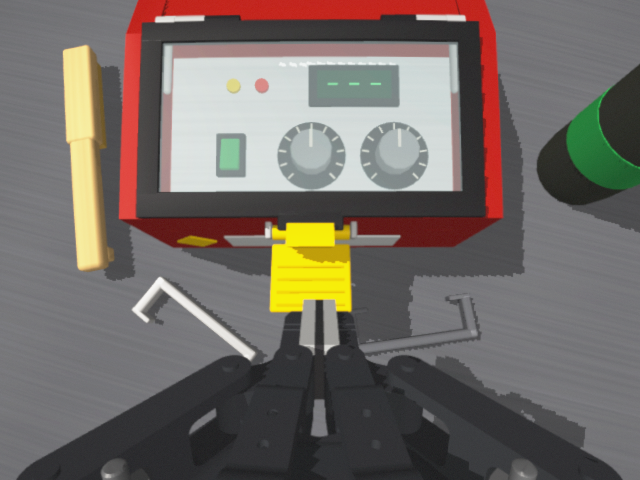

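The fingertips are about 4 mm right of the tab's middle and just above its front part. I'll correct that and press gradually.

>>> {"method": "servo_tool", "body": {"deltas": [[-0.1,-0.05,0.13,0,0,0],[-0.155,-0.05,0.235,0,0,0],[-0.155,-0.05,0.235,0,0,0]]}}

```text
time_s: 3.55
eef_pos: [458.7, -97.5, 109.1]
ee_rot: [-0.031, 0.958, 0.121, 0.258]
contact_force: [0.2, -1.2, -0.1]
finger_gap: -0.003
```

```bash
python3 - <<'E'
from bench import env
from h import *
p=E0+7.5*U+2*L;p[2]=96;plan(p,30,env)
im=env.snapshot('side');cv2.imwrite('pics/s3.png',cv2.resize(im[225:400,200:420,::-1],None,fx=3.4,fy=3.4))
im=env.snapshot('wrist');cv2.imwrite('pics/w3.png',im[:,:,::-1])
E
```

```text
t 3.55 pos [458.7 -97.5 109.1] F [ 0.2 -1.2 -0.1] gap -0.0 q [-0.74  0.19  2.29  0.93  0.55 -0.2 ]
shift [-0.101 -0.023  0.13 ] turn [ 0.0001 -0.0004  0.0004]
```

View pics/s3.png

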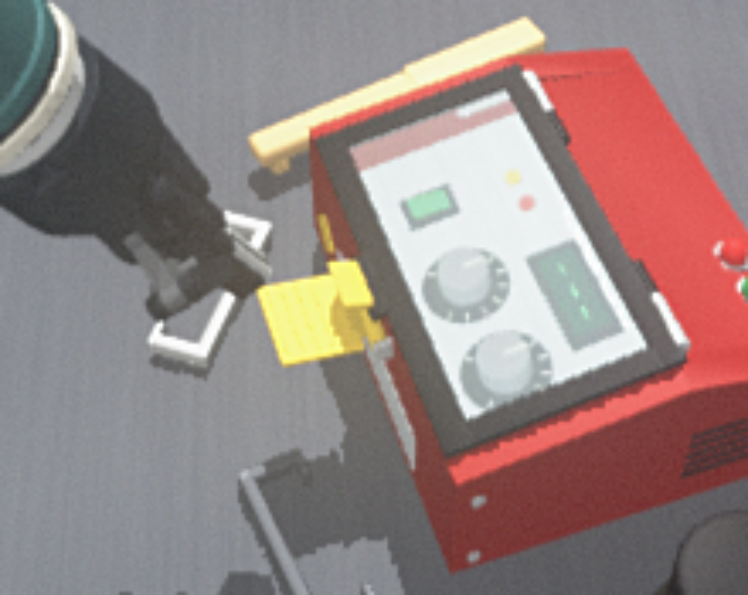

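View pics/w3.png

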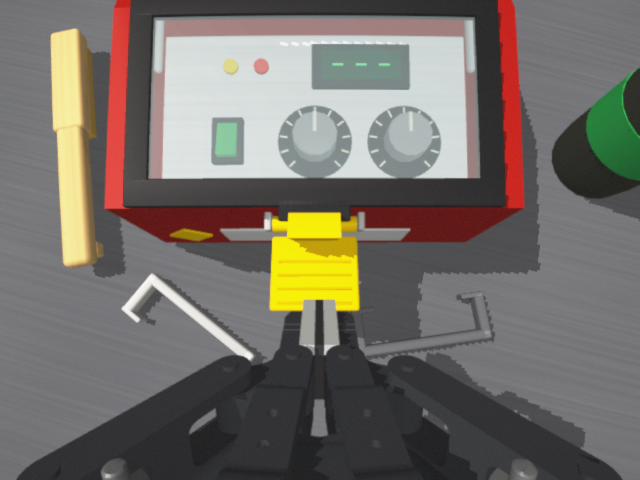

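```bash
python3 - <<'E'
from bench import env
from h import *
s=env.read_state();p=s['eef_pos'];Rc=Rq(s['ee_rot']);tip=p+Rc[:,2]*11
print('tip',tip, 'box-along from E0',(tip-E0)@U,(tip-E0)@L)
S=env.calibration('side');W=env.calibration('wrist');print('cam',W['position'])
for n,q in dict(tip=tip,tipf=tip+11*Rc[:,0],tipn=tip-11*Rc[:,0],tcp=p,tabF=E0+[0,0,89],tabFL=E0+25*L+[0,0,89]).items():
    print(n,((proj(S,q)[0]-[200,225])*3.4).round(0),proj(W,q)[0].round(0))
# triangulate tab corners wrist+top
T=env.calibration('top')
tz=lambda u:np.array(u)/4+[305,140]-.4
for w,t,sd in [((270,311),(348,552),(124,290)),((359,310),(437,528),(150,363))]:
    sz=np.array(sd)/3.4+[240,225]-.35
    print(tri([W,T],[w,tz(t)]),tri([W,S],[w,sz]),tri([W,S,T],[w,sz,tz(t)]))
E
```

```text
tip [464.1993133  -96.41115598 100.00515286] box-along from E0 14.83971726355687 -0.0530697533869647
cam [ 442.02975259 -101.79892227  296.47982499]
tip [296. 307.] [318. 282.]
tipf [313. 296.] [318. 262.]
tipn [278. 319.] [318. 300.]
tcp [284. 299.] [318. 290.]
tabF [269. 328.] [318. 311.]
tabFL [256. 290.] [273. 311.]
(array([442.49149454, -75.44483727,  97.21447496]), [array([-0.1,  1. ]), array([-0. , -0.2])]) (array([444.03784978, -74.01445415,  87.7732475 ]), [array([ 0.3, -1.8]), array([-0.6,  0.1])]) (array([443.50449952, -75.50714609,  90.2651218 ]), [array([ 2.1, -0.4]), array([-0.9, -0.1]), array([-0.4, -0.5])])
(array([ 452.75873698, -118.41818251,  123.69857558]), [array([-0.4,  1.4]), array([ 0. , -0.3])]) (array([ 456.55262556, -121.68812199,   89.3222223 ]), [array([ 0.2, -1.6]), array([-0.5,  0.1])]) (array([ 455.7025837 , -122.77209349,   90.9731158 ]), [array([2.1, 0.3]), array([-1. ,  0.1]), array([-0.6, -0.8])])
```

```bash
python3 - <<'E'
from bench import env
from h import *
s=env.read_state();p=s['eef_pos'];Rc=Rq(s['ee_rot'])
S=env.calibration('side');W=env.calibration('wrist')
print('cam in tool',Rc.T@(W['position']-p), 'cam look in tool',-Rc.T@Rq(W['attitude'])[:,2])
for sd in [(268,272),(262,282),(270,258)]:
    x,e=tri([S,W],[np.array(sd)/3.4+[200,225]-.35,(320,300)]);print(x.round(1),e,'tool',(Rc.T@(x-p)).round(1))
im=env.snapshot('side')
cv2.imwrite('pics/s4.png',cv2.resize(im[270:350,230:320,::-1],None,fx=7,fy=7))
im=env.snapshot('wrist')
cv2.imwrite('pics/w4.png',cv2.resize(im[260:380,260:380,::-1],None,fx=5,fy=5))
E
```

```text
cam in tool [  78.96325812    0.24472827 -170.34927133] cam look in tool [-3.09428966e-01  3.11589602e-04  9.50922509e-01]
[ 452.1 -100.1  136.5] [array([ 0.3, -0.1]), array([-0.1,  1.2])] tool [  7.4   0.7 -26.9]
[ 450.6 -100.4  129.6] [array([ 1.4, -0.3]), array([-0.5,  5.5])] tool [  2.7   0.5 -21.7]
[ 452.5 -100.1  147. ] [array([-0.4,  0.1]), array([ 0.2, -1.5])] tool [ 13.    0.8 -35.8]
```

View pics/s4.png

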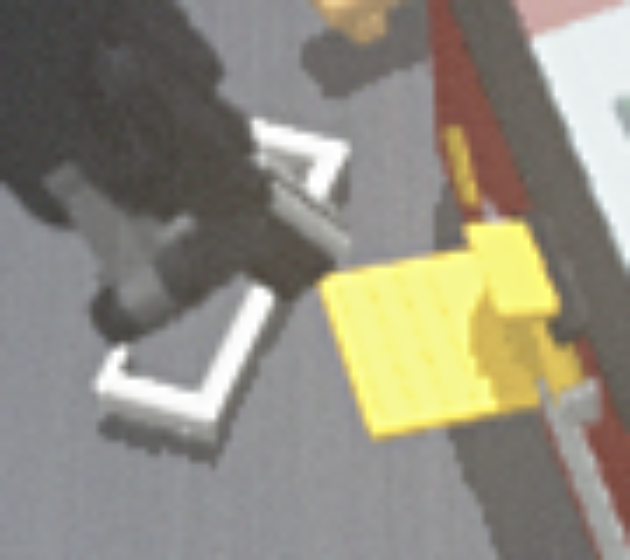

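View pics/w4.png

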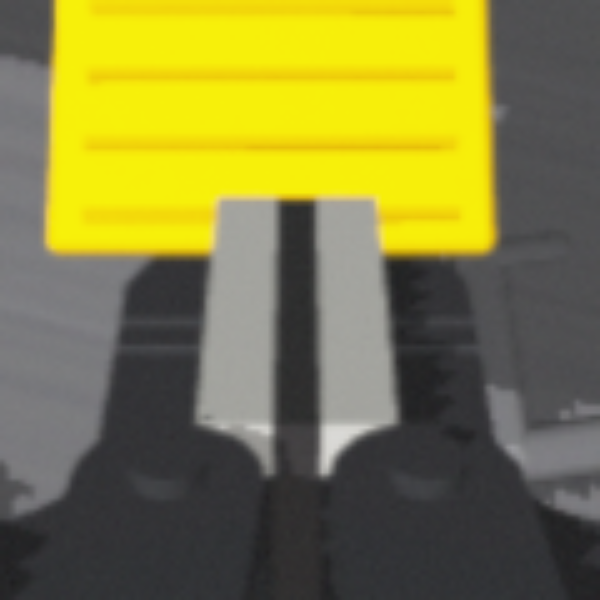

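```bash
python3 - <<'E'
from bench import env
from h import *
s=env.read_state();p=s['eef_pos'];Rc=Rq(s['ee_rot'])
S=env.calibration('side');W=env.calibration('wrist')
def onplane(k,uv,y):
    d=Rc.T@ray(k,uv);o=Rc.T@(k['position']-p);t=(y-o[1])/d[1];return (o+t*d).round(1)
for z,n in [((350,245),'pad corner'),((300,300),'dark corner'),((270,188),'pad start')]:
    uv=np.array(z)/7+[230,270]-.4
    print(n,[onplane(S,uv,y).tolist() for y in (-5,0,5,15)])
d=Rc.T@ray(W,(320,300));o=Rc.T@(W['position']-p)
for x in (-11,0,5,11): print(o+(x-o[0])/d[0]*d)
for row in (300,345):
  for u in (303.5,319,336):
    d=Rc.T@ray(W,(u,row));print(row,u,[(o+(x-o[0])/d[0]*d).round(1).tolist() for x in(-11,0,11)])
im=env.snapshot('top');cv2.imwrite('pics/t4.png',cv2.resize(im[200:330,330:470,::-1],None,fx=5,fy=4.6))
print(proj(env.calibration('top'),[p,p+11*Rc[:,2],p-30*Rc[:,2]]))
E
```

```text
pad corner [[5.6, -5.0, -18.6], [8.0, -0.0, -24.7], [10.5, 5.0, -30.9], [15.3, 15.0, -43.2]]
dark corner [[-14.1, -5.0, -11.5], [-11.5, 0.0, -17.8], [-8.9, 5.0, -24.0], [-3.6, 15.0, -36.4]]
pad start [[4.9, -5.0, -52.3], [7.3, 0.0, -58.1], [9.7, 5.0, -63.8], [14.6, 15.0, -75.4]]
[-11.           0.92053597  11.38431626]
[  0.           0.83972724 -10.83477635]
[  5.          0.802996  -20.9343639]
[ 11.           0.75891852 -33.05386897]
300 303.5 [[-11.0, -8.0, 11.4], [0.0, -7.0, -10.8], [11.0, -6.0, -33.1]]
300 319 [[-11.0, 0.4, 11.4], [0.0, 0.4, -10.8], [11.0, 0.3, -33.1]]
300 336 [[-11.0, 9.6, 11.4], [0.0, 8.5, -10.8], [11.0, 7.3, -33.1]]
345 303.5 [[-11.0, -6.3, -32.0], [0.0, -5.5, -48.9], [11.0, -4.7, -65.8]]
345 319 [[-11.0, 0.4, -32.0], [0.0, 0.3, -48.9], [11.0, 0.3, -65.8]]
345 336 [[-11.0, 7.7, -32.0], [0.0, 6.8, -48.9], [11.0, 5.9, -65.9]]
[[402.74950173 269.06008561]
 [401.36040888 266.83209146]
 [406.67073283 275.35340748]]
```

View pics/t4.png

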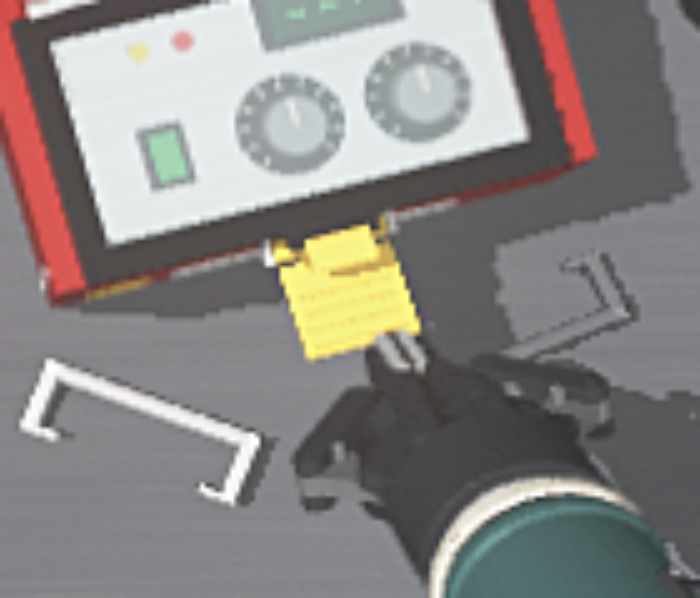

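All three cameras put the shut fingertips about 25 mm behind the reported TCP, not 11 mm ahead of it. I'll go by what the cameras show: move forward, come down a little, and check again.

```bash
python3 - <<'E'
from bench import env
from h import *
p=E0+25.5*U;p[2]=98;plan(p,30,env)
E
```

```text
t 3.8 pos [458.5 -97.7 109.3] F [ 0.2 -0.2  0.4] gap 0.0 q [-0.74  0.19  2.29  0.93  0.55 -0.2 ]
shift [0.107 0.001 0.226] turn [ 0.0002 -0.0004  0.0005]
```

>>> {"method": "servo_tool", "body": {"deltas": [[0.05,0,0.11,0,0,0],[0.107,0,0.226,0,0,0],[0.107,0,0.226,0,0,0]]}}

```text
time_s: 4.1
eef_pos: [475.5, -93.5, 97.5]
ee_rot: [-0.031, 0.958, 0.121, 0.258]
contact_force: [0.3, -0.2, -0.2]
finger_gap: 0.002
```

```bash
python3 - <<'E'
from bench import env
from h import *
p=E0+25.5*U;p[2]=76;plan(p,30,env)
a=env.snapshot('side');b=env.snapshot('wrist');c=env.snapshot('top')
A=np.hstack([cv2.resize(a[270:350,230:320,::-1],(390,347)),cv2.resize(b[200:380,240:400,::-1],(400,347))])
cv2.imwrite('pics/m5.png',A)
cv2.imwrite('pics/t5.png',cv2.resize(c[220:300,360:450,::-1],(630,560)))
E
```

```text
t 4.1 pos [475.5 -93.5  97.5] F [ 0.3 -0.2 -0.2] gap 0.0 q [-0.69  0.24  2.28  0.99  0.51 -0.23]
shift [-0.146 -0.001  0.226] turn [ 0.0001 -0.0004  0.0005]
```

View pics/m5.png

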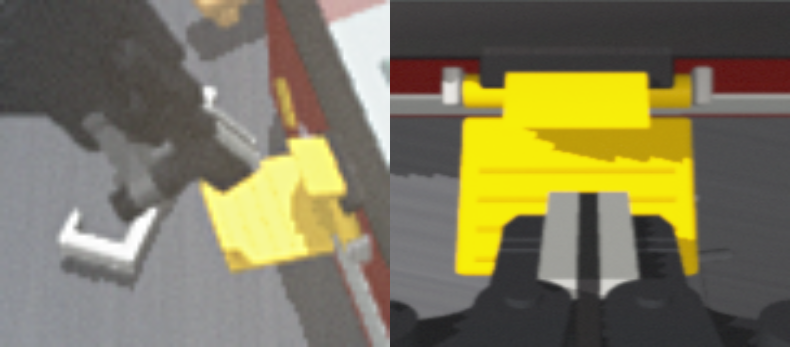

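View pics/t5.png

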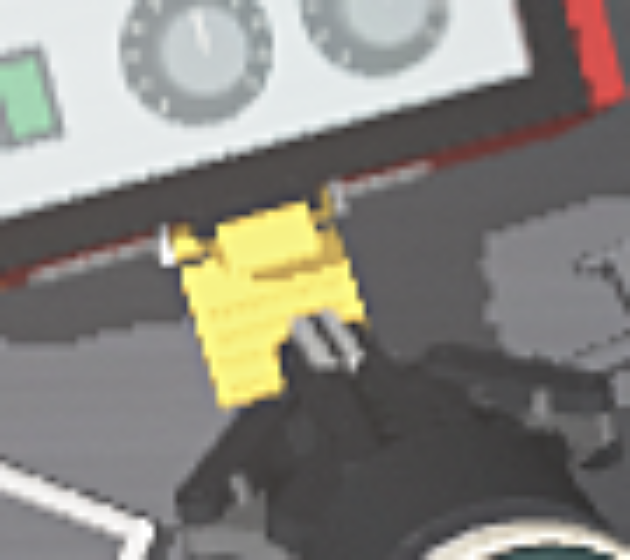

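The tip is over the tab and a little above it. I'll go on straight down, watching the force.

>>> {"method": "servo_tool", "body": {"deltas": [[-0.05,0,0.08,0,0,0],[-0.1,0,0.16,0,0,0],[-0.11,0,0.18,0,0,0]]}}

```text
time_s: 4.55
eef_pos: [473.5, -93.0, 80.2]
ee_rot: [-0.032, 0.958, 0.12, 0.257]
contact_force: [-0.3, -0.2, -0.4]
finger_gap: -0.003
```

```bash
python3 - <<'E'
from bench import env
from h import *
p=E0+25.5*U;p[2]=76;plan(p,30,env)
a=env.snapshot('side');b=env.snapshot('wrist')
A=np.hstack([cv2.resize(a[270:350,230:320,::-1],(390,347)),cv2.resize(b[200:380,240:400,::-1],(400,347))])
cv2.imwrite('pics/m6.png',A)
E
```

```text
t 4.55 pos [473.5 -93.   80.2] F [-0.3 -0.2 -0.4] gap -0.0 q [-0.69  0.28  2.3   1.09  0.47 -0.35]
shift [-0.018  0.012  0.05 ] turn [-0.0001 -0.0002  0.0004]
```

View pics/m6.png

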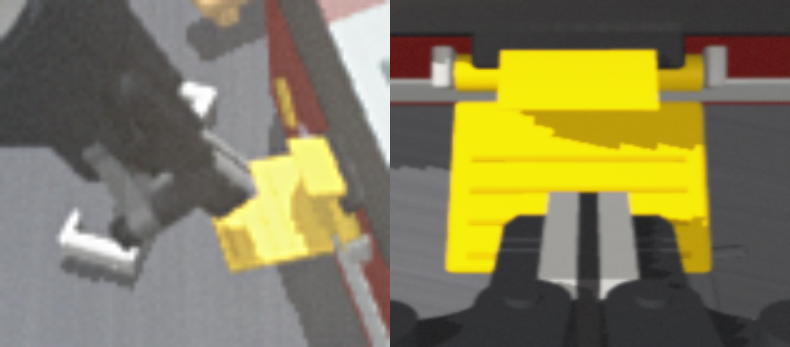

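>>> {"method": "servo_tool", "body": {"deltas": [[-0.025,0,0.043,0,0,0],[-0.05,0,0.087,0,0,0],[-0.05,0,0.087,0,0,0]]}}

```text
time_s: 4.95
eef_pos: [473.7, -93.1, 72.2]
ee_rot: [-0.032, 0.958, 0.12, 0.257]
contact_force: [0.3, -0.3, -0.5]
finger_gap: 0.001
```

>>> {"method": "servo_tool", "body": {"deltas": [[-0.025,0,0.043,0,0,0],[-0.025,0,0.043,0,0,0]]}}

```text
time_s: 5.15
eef_pos: [473.8, -93.2, 68.3]
ee_rot: [-0.032, 0.958, 0.12, 0.257]
contact_force: [0.6, -1.0, 0.8]
finger_gap: 0.002
```

```bash
python3 - <<'E'
from bench import env
from h import *
p=E0+25.5*U;p[2]=66;plan(p,30,env)
a=env.snapshot('side');b=env.snapshot('wrist')
A=np.hstack([cv2.resize(a[270:350,230:320,::-1],(390,347)),cv2.resize(b[200:380,240:400,::-1],(400,347))])
cv2.imwrite('pics/m7.png',A)
E
```

```text
t 5.15 pos [473.8 -93.2  68.3] F [ 0.6 -1.   0.8] gap 0.0 q [-0.69  0.32  2.31  1.18  0.45 -0.44]
shift [-0.008  0.009  0.028] turn [-0.0001 -0.0002  0.0003]
```

View pics/m7.png

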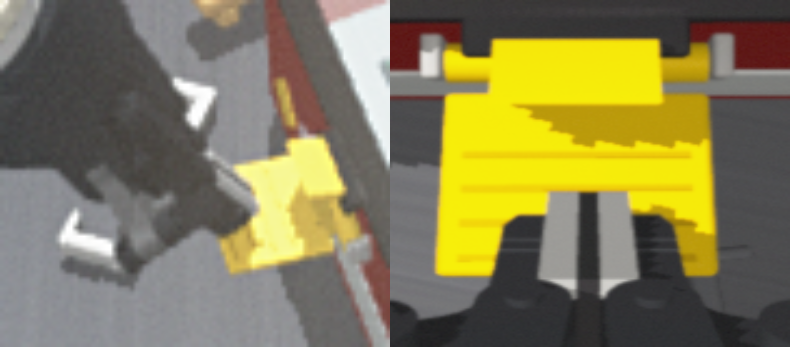

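>>> {"method": "servo_tool", "body": {"deltas": [[-0.025,0,0.043,0,0,0],[-0.025,0,0.043,0,0,0]]}}

```text
time_s: 5.45
eef_pos: [473.9, -93.3, 64.6]
ee_rot: [-0.032, 0.958, 0.12, 0.258]
contact_force: [0.1, 0.7, 1.0]
finger_gap: 0.001
```

>>> {"method": "servo_tool", "body": {"deltas": [[-0.025,0,0.043,0,0,0],[-0.025,0,0.043,0,0,0]]}}

```text
time_s: 5.65
eef_pos: [474.0, -93.3, 60.7]
ee_rot: [-0.032, 0.958, 0.12, 0.258]
contact_force: [0.2, -1.0, 1.6]
finger_gap: -0.002
```

```bash
python3 - <<'E'
from bench import env
from h import *
p=E0+25.5*U;p[2]=56;plan(p,30,env)
a=env.snapshot('side');b=env.snapshot('wrist')
A=np.hstack([cv2.resize(a[270:350,230:320,::-1],(390,347)),cv2.resize(b[200:380,240:400,::-1],(400,347))])
cv2.imwrite('pics/m8.png',A)
E
```

```text
t 5.65 pos [474.  -93.3  60.7] F [ 0.2 -1.   1.6] gap -0.0 q [-0.69  0.34  2.32  1.23  0.44 -0.5 ]
shift [-0.025  0.006  0.054] turn [-0.     -0.0003  0.0002]
```

View pics/m8.png

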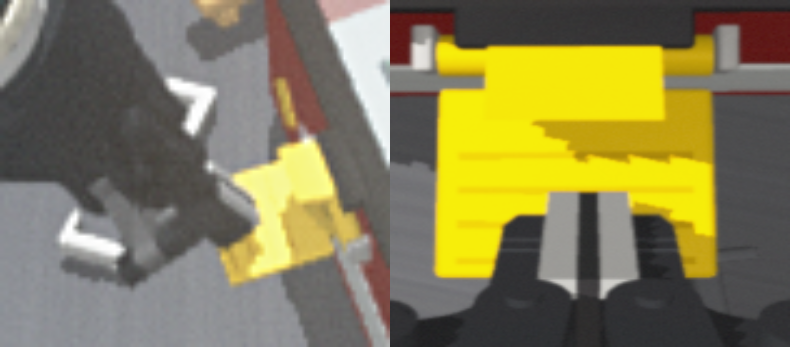

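The hook has started tilting, with force about 1.6 N. I'll press a little further.

>>> {"method": "servo_tool", "body": {"deltas": [[-0.019,0,0.033,0,0,0],[-0.019,0,0.033,0,0,0]]}}

```text
time_s: 5.95
eef_pos: [474.1, -93.3, 57.7]
ee_rot: [-0.032, 0.958, 0.12, 0.258]
contact_force: [0.1, -0.3, 1.9]
finger_gap: -0.002
```

```bash
python3 - <<'E'
from bench import env
from h import *
p=E0+25.5*U;p[2]=56;plan(p,30,env)
a=env.snapshot('side');b=env.snapshot('wrist')
A=np.hstack([cv2.resize(a[200:400,230:455,::-1],(390,347)),cv2.resize(b[:,:,::-1],(400,347))])
cv2.imwrite('pics/m9.png',A)
E
```

```text
t 5.95 pos [474.1 -93.3  57.7] F [ 0.1 -0.3  1.9] gap -0.0 q [-0.69  0.35  2.32  1.26  0.44 -0.53]
shift [-0.008  0.006  0.021] turn [-0.     -0.0003  0.0002]
```

View pics/m9.png

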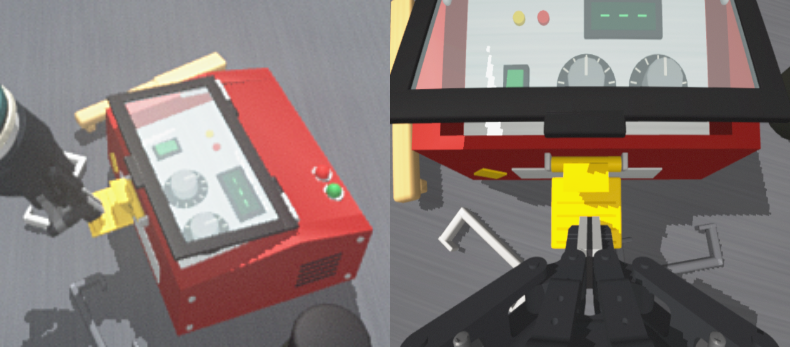

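The latch let go and the cover is rising. I'll hold still, then back off along the tool axis.

>>> {"method": "servo_tool", "body": {"deltas": [[0,0,0,0,0,0],[0,0,0,0,0,0],[0,0,0,0,0,0],[0,0,0,0,0,0],[0,0,0,0,0,0]]}}

```text
time_s: 6.55
eef_pos: [474.1, -93.4, 57.8]
ee_rot: [-0.032, 0.958, 0.12, 0.258]
contact_force: [-0.5, 0.1, 2.3]
finger_gap: -0.003
```

>>> {"method": "servo_tool", "body": {"deltas": [[0,0,-0.15,0,0,0],[0,0,-0.4,0,0,0],[0,0,-0.75,0,0,0],[0,0,-1,0,0,0],[0,0,-1,0,0,0]]}}

```text
time_s: 7.05
eef_pos: [435.2, -104.1, 128.6]
ee_rot: [-0.03, 0.958, 0.12, 0.259]
contact_force: [0.8, -0.3, 0.1]
finger_gap: 0.004
```

>>> {"method": "servo_tool", "body": {"deltas": [[0,0,0,0,0,0],[0,0,0,0,0,0],[0,0,0,0,0,0],[0,0,0,0,0,0],[0,0,0,0,0,0]]}}

```text
time_s: 7.55
eef_pos: [435.1, -103.7, 128.1]
ee_rot: [-0.031, 0.958, 0.12, 0.258]
contact_force: [0.2, 0.6, 0.1]
finger_gap: 0.004
```

```bash
python3 - <<'E'
from bench import env
from h import *
p=E0+25.5*U;p[2]=56;plan(p,30,env)
for c in ['side','top','wrist']:
    a=env.snapshot(c);cv2.imwrite(f'pics/{c}10.png',a[:,:,::-1])
    print(c,[(r['centre'],round(r['score'],2)) for r in env.find_in('cover_lip',c)])
E
```

```text
t 7.55 pos [ 435.1 -103.7  128.1] F [0.2 0.6 0.1] gap 0.0 q [-0.81  0.12  2.3   0.85  0.62 -0.17]
shift [-0.013 -0.002  1.034] turn [ 0.0003 -0.0004  0.0004]
side [([355.5, 276.3], 0.8), ([292.7, 315.2], 0.7)]
top [([390.5, 208.2], 0.77)]
wrist [([344.0, 0.4], 0.73)]
```

View pics/side10.png

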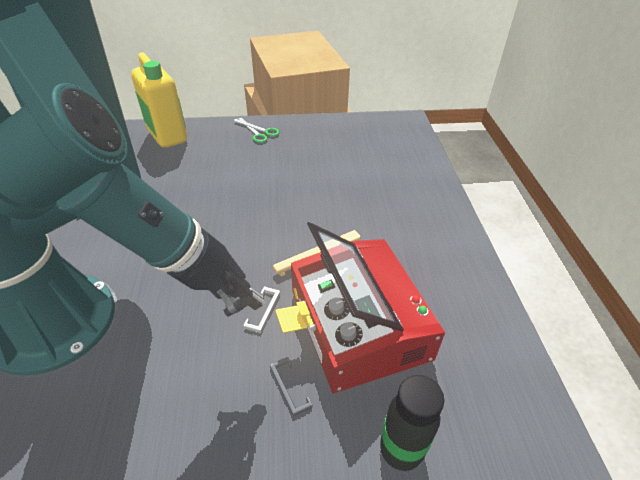

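View pics/wrist10.png

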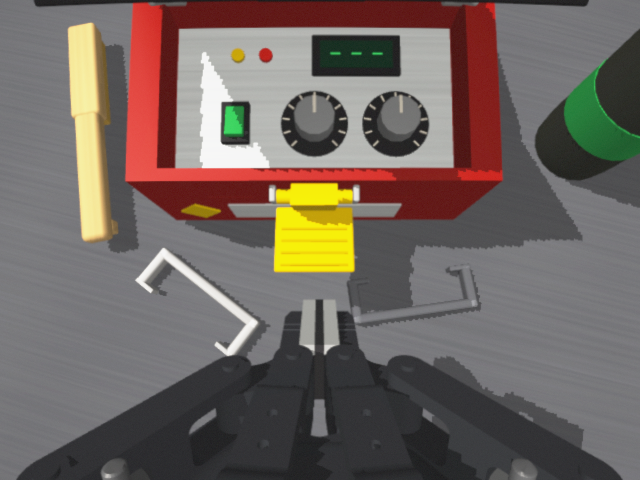

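View pics/top10.png

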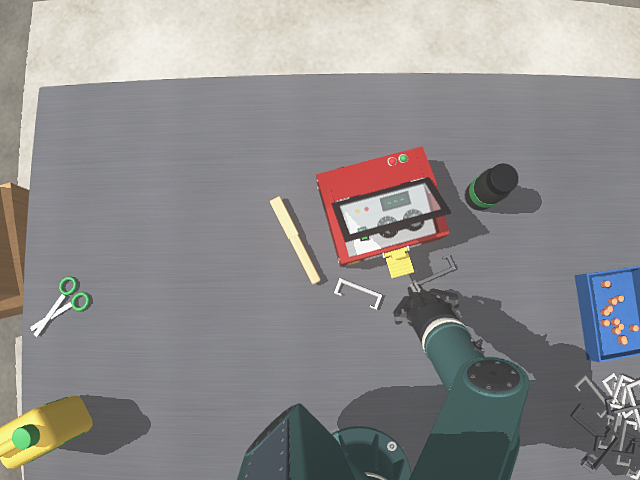

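```bash
python3 - <<'E'
import cv2
a=cv2.imread('pics/side10.png')[210:350,280:440];cv2.imwrite('pics/s10z.png',cv2.resize(a,None,fx=4,fy=4))
a=cv2.imread('pics/top10.png')[160:270,320:460];cv2.imwrite('pics/t10z.png',cv2.resize(a,None,fx=5,fy=5))
E
```

```text
(no output)
```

View pics/s10z.png

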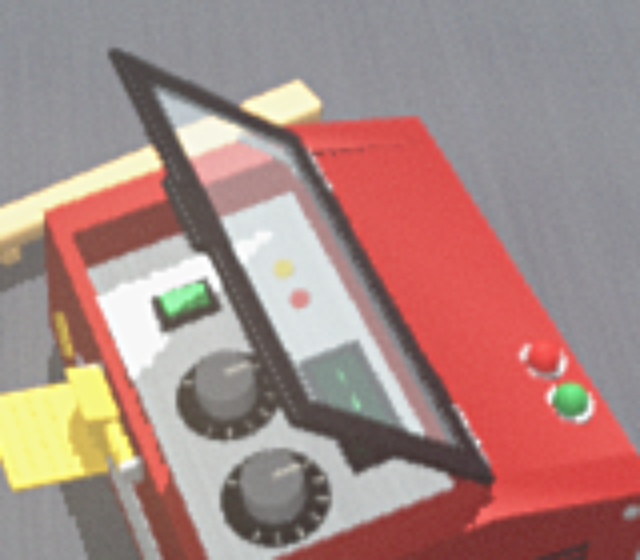

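View pics/t10z.png

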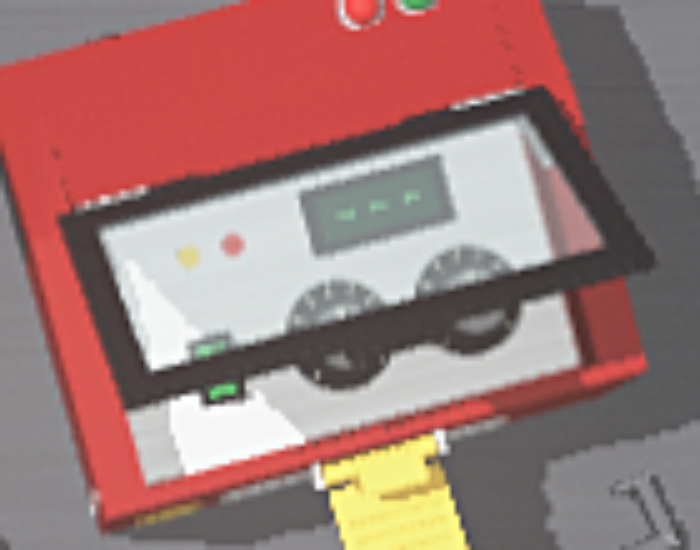

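```bash
python3 - <<'E'
from bench import env
from h import *
S=env.calibration('side');T=env.calibration('top')
P=[]
for a,b in [((112,52),(132,406)),((298,420),(655,266))]:
    p,e=tri([S,T],[np.array(a)/4+[280,210]-.4,np.array(b)/5+[320,160]-.4]);P.append(p);print(p.round(1),e)
m=(P[0]+P[1])/2;print('mid',m,np.linalg.norm(P[0]-P[1]),'along',(m-E0)@U,(m-E0)@L)
d=P[0]-P[1];print(np.degrees(np.arctan2(-d[0],d[1])))
E
```

```text
[508.4  22.9 205.2] [array([-0.2,  0. ]), array([-0. , -0.2])]
[ 560.7 -180.2  205.1] [array([-1.2,  0.2]), array([-0. , -0.9])]
mid [534.55593067 -78.67141419 205.15759961] 209.77036475456143 along 87.39830248901231 -0.11435745996583795
14.445944948612707
```

```bash
python3 - <<'E'
from bench import env
from h import *
p=E0+51*U;p[2]=204;plan(p,45,env)
E
```

```text
t 7.85 pos [ 435.1 -104.1  128.6] F [-0.3 -0.  -0.9] gap -0.0 q [-0.81  0.12  2.3   0.85  0.62 -0.17]
shift [ 1.189  0.    -0.399] turn [0.0004 0.0411 0.0005]
```

>>> {"method": "servo_tool", "body": {"deltas": [[0.3,0,-0.2,0,0.01,0],[0.6,0,-0.4,0,0.02,0],[0.9,0,-0.4,0,0.03,0],[1,0,-0.4,0,0.041,0],[1,0,-0.4,0,0.041,0]]}}

```text
time_s: 8.35
eef_pos: [486.0, -90.6, 195.9]
ee_rot: [-0.046, 0.917, 0.114, 0.38]
contact_force: [-1.3, 0.3, -0.7]
finger_gap: 0.002
```

```bash
python3 - <<'E'
from bench import env
from h import *
p=E0+101*U;p[2]=154;plan(p,45,env)
a=env.snapshot('side');b=env.snapshot('wrist');c=env.snapshot('top')
A=np.hstack([cv2.resize(a[200:360,220:440,::-1],(440,320)),cv2.resize(b[:,:,::-1],(400,320))[:,:360]])
cv2.imwrite('pics/m11.png',A)
E
```

```text
t 8.35 pos [486.  -90.6 195.9] F [-1.3  0.3 -0.7] gap 0.0 q [-0.91  0.08  2.33  1.19  0.77 -0.5 ]
shift [0.192 0.001 0.933] turn [0.0003 0.0001 0.0002]
```

View pics/m11.png

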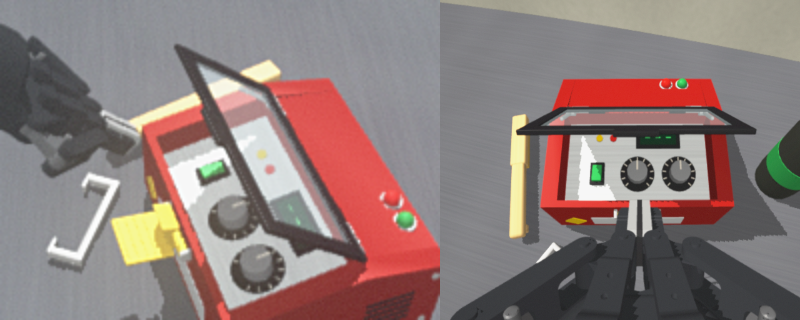

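>>> {"method": "servo_tool", "body": {"deltas": [[0.03,0,0.3,0,0,0],[0.08,0,0.6,0,0,0],[0.1,0,0.93,0,0,0],[0.1,0,0.93,0,0,0]]}}

```text
time_s: 8.9
eef_pos: [543.5, -75.8, 147.4]
ee_rot: [-0.047, 0.918, 0.115, 0.378]
contact_force: [0.1, 0.6, -0.4]
finger_gap: 0.004
```

```bash
python3 - <<'E'
from bench import env
from h import *
p=E0+101*U;p[2]=154;plan(p,45,env)
a=env.snapshot('side');b=env.snapshot('wrist');c=env.snapshot('top')
A=np.hstack([cv2.resize(a[200:360,220:440,::-1],(440,320)),cv2.resize(b[:,:,::-1],(400,320))[:,:360]])
cv2.imwrite('pics/m12.png',A)
cv2.imwrite('pics/t12.png',cv2.resize(c[160:310,320:470,::-1],(600,600)))
E
```

```text
t 8.9 pos [543.5 -75.8 147.4] F [ 0.1  0.6 -0.4] gap 0.0 q [-0.72  0.26  2.31  1.48  0.62 -0.7 ]
shift [ 0.096  0.007 -0.021] turn [-0.0002  0.0008  0.0003]
```

View pics/m12.png

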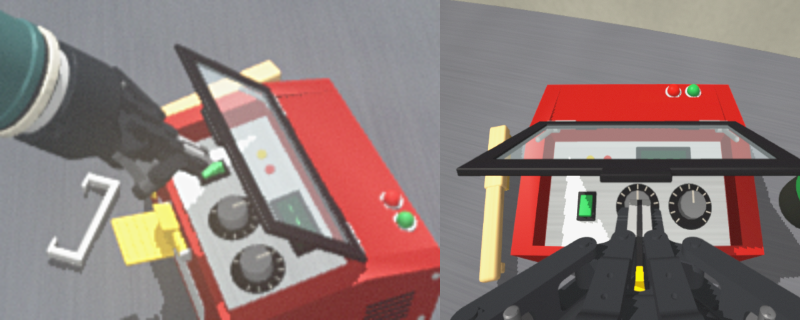

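View pics/t12.png

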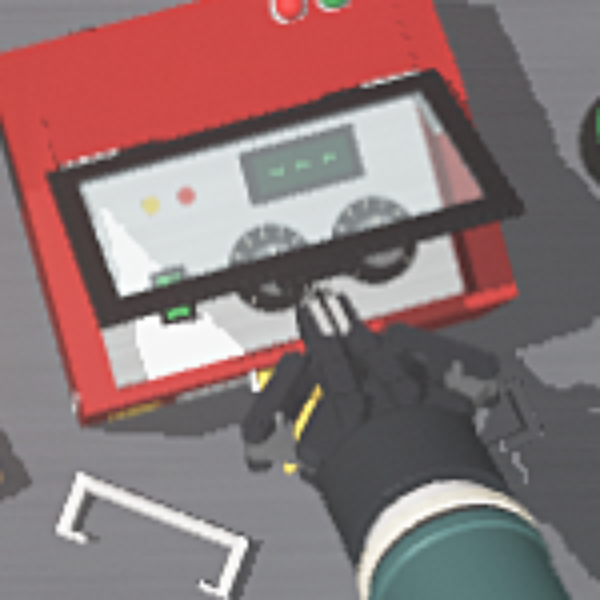

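The tip is under the lip's middle. Next I push along the hinge arc.

>>> {"method": "servo_tool", "body": {"deltas": [[0.14,0.005,-0.02,0,0,0],[0.27,0.005,-0.04,0,0,0],[0.4,0.005,-0.03,0,0,0],[0.53,0.005,-0.01,0,0,0],[0.66,0.005,0.01,0,0,0]]}}

```text
time_s: 9.55
eef_pos: [578.3, -67.5, 186.9]
ee_rot: [-0.046, 0.917, 0.115, 0.378]
contact_force: [-0.6, 0.7, -0.8]
finger_gap: -0.003
```

```bash
python3 - <<'E'
from bench import env
from h import *
for a,z in [(164,195),(185,197.5),(211,193.5),(221,191.5)]:
  p=E0+a*U;p[2]=z;plan(p,45,env)
a=env.snapshot('side');b=env.snapshot('wrist')
A=np.hstack([cv2.resize(a[180:340,240:460,::-1],(440,320)),cv2.resize(b[:,:,::-1],(400,320))[:,:360]])
cv2.imwrite('pics/m13.png',A)
E
```

```text
t 9.55 pos [578.3 -67.5 186.9] F [-0.6  0.7 -0.8] gap -0.0 q [-0.63  0.19  2.21  1.31  0.59 -0.39]
shift [0.35  0.    0.206] turn [0.0004 0.0005 0.0005]
t 9.55 pos [578.3 -67.5 186.9] F [-0.6  0.7 -0.8] gap -0.0 q [-0.63  0.19  2.21  1.31  0.59 -0.39]
shift [0.558 0.    0.369] turn [0.0004 0.0005 0.0005]
t 9.55 pos [578.3 -67.5 186.9] F [-0.6  0.7 -0.8] gap -0.0 q [-0.63  0.19  2.21  1.31  0.59 -0.39]
shift [0.754 0.    0.633] turn [0.0004 0.0005 0.0005]
t 9.55 pos [578.3 -67.5 186.9] F [-0.6  0.7 -0.8] gap -0.0 q [-0.63  0.19  2.21  1.31  0.59 -0.39]
shift [0.825 0.    0.739] turn [0.0004 0.0005 0.0005]
```

View pics/m13.png

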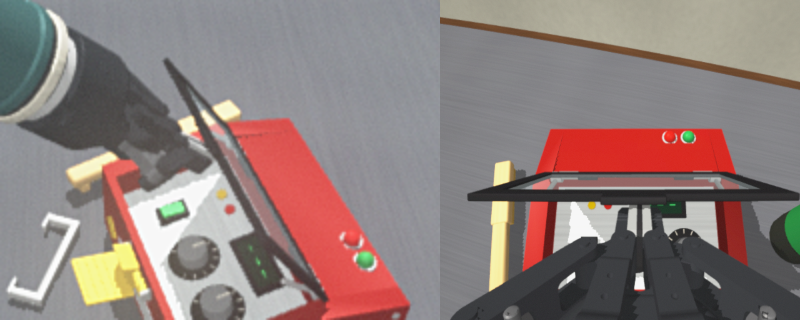

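>>> {"method": "servo_tool", "body": {"deltas": [[0.13,0,0.07,0,0,0],[0.24,0,0.14,0,0,0],[0.35,0,0.206,0,0,0],[0.45,0,0.29,0,0,0],[0.558,0,0.37,0,0,0]]}}

```text
time_s: 10.15
eef_pos: [630.2, -54.9, 198.4]
ee_rot: [-0.045, 0.917, 0.116, 0.379]
contact_force: [-0.6, 0.2, -1.0]
finger_gap: 0.002
```

```bash
python3 - <<'E'
from bench import env
from h import *
for a,z in [(211,193.5),(221,191.5)]:
  p=E0+a*U;p[2]=z;plan(p,45,env)
a=env.snapshot('side');b=env.snapshot('wrist')
A=np.hstack([cv2.resize(a[180:340,240:460,::-1],(440,320)),cv2.resize(b[:,:,::-1],(400,320))[:,:360]])
cv2.imwrite('pics/m14.png',A)
E
```

```text
t 10.15 pos [630.2 -54.9 198.4] F [-0.6  0.2 -1. ] gap 0.0 q [-0.52  0.22  2.11  1.26  0.54 -0.24]
shift [ 0.178 -0.007  0.265] turn [0.0005 0.0003 0.0007]
t 10.15 pos [630.2 -54.9 198.4] F [-0.6  0.2 -1. ] gap 0.0 q [-0.52  0.22  2.11  1.26  0.54 -0.24]
shift [ 0.249 -0.007  0.371] turn [0.0005 0.0003 0.0007]
```

View pics/m14.png

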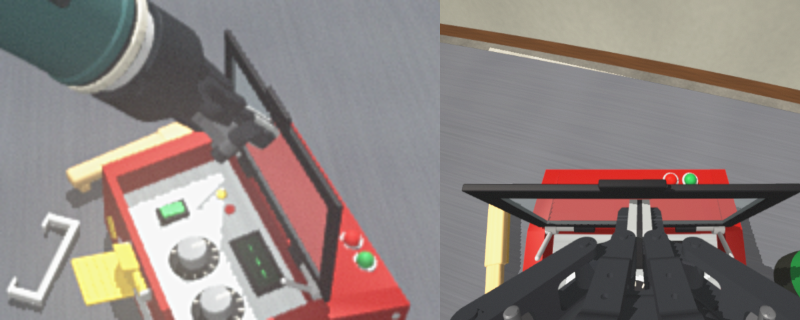

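The cover is close to upright, so I'll push it past the balance point.

>>> {"method": "servo_tool", "body": {"deltas": [[0.06,0,0.08,0,0,0],[0.12,0,0.17,0,0,0],[0.18,0,0.265,0,0,0],[0.23,0,0.34,0,0,0],[0.23,0,0.34,0,0,0]]}}

```text
time_s: 10.75
eef_pos: [663.5, -46.6, 192.4]
ee_rot: [-0.045, 0.917, 0.117, 0.38]
contact_force: [-0.5, -0.5, -0.1]
finger_gap: 0.004
```

```bash
python3 - <<'E'
from bench import env
from h import *
p=E0+221*U;p[2]=191.5;plan(p,45,env)
a=env.snapshot('side');b=env.snapshot('wrist')
A=np.hstack([cv2.resize(a[180:340,240:460,::-1],(440,320)),cv2.resize(b[:,:,::-1],(400,320))[:,:360]])
cv2.imwrite('pics/m15.png',A)
E
```

```text
t 10.75 pos [663.5 -46.6 192.4] F [-0.5 -0.5 -0.1] gap 0.0 q [-0.46  0.27  2.06  1.27  0.5  -0.21]
shift [-0.002 -0.009  0.014] turn [0.0004 0.0001 0.001 ]
```

View pics/m15.png

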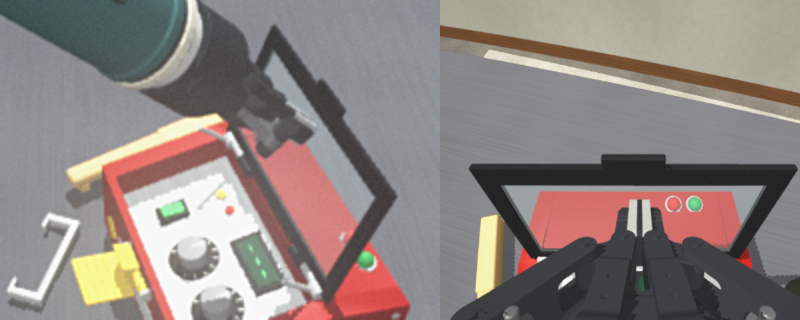

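The cover looks fully open. I'll back away and check.

>>> {"method": "servo_tool", "body": {"deltas": [[-0.1,0,-0.15,0,0,0],[-0.2,0,-0.45,0,0,0],[-0.2,0,-0.8,0,0,0],[-0.2,0,-1,0,0,0],[-0.2,0,-1,0,0,0]]}}

```text
time_s: 11.35
eef_pos: [595.5, -63.9, 239.2]
ee_rot: [-0.044, 0.916, 0.116, 0.38]
contact_force: [-0.1, -0.4, -0.1]
finger_gap: -0.002
```

>>> {"method": "servo_tool", "body": {"deltas": [[0,0,-0.4,0,0,0],[0,0,-0.8,0,0,0],[0,0,-1,0,0,0],[0,0,-1,0,0,0],[0,0,-1,0,0,0]]}}

```text
time_s: 11.85
eef_pos: [540.6, -77.6, 295.4]
ee_rot: [-0.044, 0.916, 0.116, 0.381]
contact_force: [0.0, -0.3, 0.5]
finger_gap: -0.0
```

```bash
python3 - <<'E'
from bench import env
from h import *
p=E0+221*U;p[2]=191.5;plan(p,45,env)
for c in ['side','top']:
    a=env.snapshot(c);cv2.imwrite(f'pics/{c}16.png',a[:,:,::-1])
E
```

```text
t 11.85 pos [540.6 -77.6 295.4] F [ 0.  -0.3  0.5] gap -0.0 q [-0.73 -0.06  2.11  0.92  0.82  0.03]
shift [ 0.207 -0.017  2.045] turn [ 0.0009 -0.0001  0.0009]
```

View pics/side16.png

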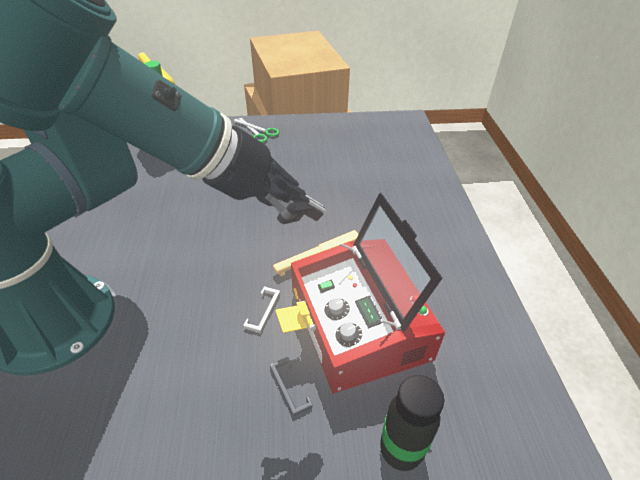

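View pics/top16.png

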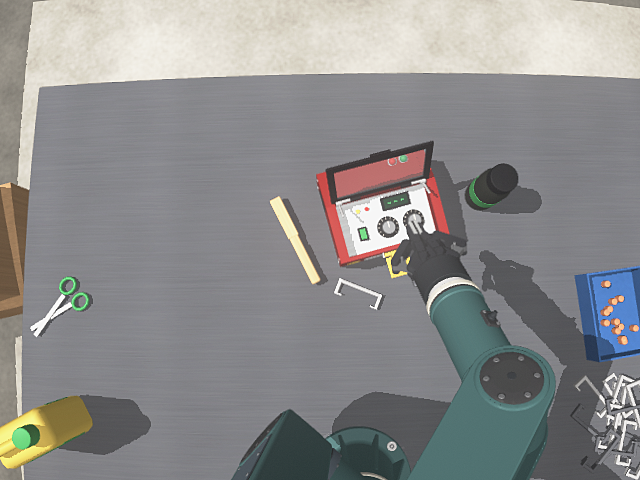

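>>> {"method": "servo_tool", "body": {"deltas": [[0,0,-0.2,0,0,0],[0,0,-0.2,0,0,0],[0,0,-0.2,0,0,0],[0,0,-0.2,0,0,0],[0,0,-0.2,0,0,0]]}}

```text
time_s: 12.45
eef_pos: [529.7, -79.4, 305.3]
ee_rot: [-0.045, 0.917, 0.116, 0.38]
contact_force: [-0.1, 0.9, -0.1]
finger_gap: 0.0
```

```bash
python3 - <<'E'
from bench import env
from h import *
S=env.calibration('side');T=env.calibration('top')
P=[]
for a,b in [((379.5,195),(327,170.5)),((440,278.5),(432.5,142))]:
    p,e=tri([S,T],[a,b]);P.append(p);print(p.round(1),e)
m=(P[0]+P[1])/2;al=(m-E0)@U;print(al,m[2],'cover angle',np.pi-np.arctan2(m[2]-118,al-176)+.175, np.linalg.norm(P[0]-P[1]))
a=env.snapshot('side');o=cv2.imread('pics/side16.png')[:,:,::-1]
d=np.abs(a.astype(int)-o)[190:400,330:450].max(2);print((d>40).sum())
t=env.snapshot('top');o=cv2.imread('pics/top0.png')[:,:,::-1]
d=np.abs(t.astype(int)-o).max(2)
for n,(r0,r1,c0,c1) in dict(bottle=(160,212,463,520),brush=(195,285,268,322),handle_a=(275,310,332,385),boxback=(160,200,315,327),handle_b=(250,290,440,458)).items(): print(n,(d[r0:r1,c0:c1]>40).sum())
print(env.read_state()['time_s'])
E
```

```text
[639.2  56.8 232. ] [array([-0.3,  0.1]), array([ 0. , -0.2])]
[ 692.2 -145.9  233.4] [array([-0.2,  0. ]), array([ 0. , -0.1])]
222.87815973161707 232.72977255540437 cover angle 2.133691264776168 209.46108360003868
0
bottle 39
brush 0
handle_a 0
boxback 9
handle_b 599
12.55
```

```bash
python3 - <<'E'
from bench import env
import cv2,numpy as np
a=env.snapshot('side');o=cv2.imread('pics/side0.png')[:,:,::-1]
d=np.abs(a.astype(int)-o).max(2)
print('handle_b',(d[360:416,268:314]>40).sum(),'bottle',(d[376:470,380:445]>40).sum())
print(env.close_job())
E
```

```text
handle_b 2 bottle 7
the job is handed in; nothing more can be done
None
```

I pressed the yellow tab down with the shut fingertips at about 2 N, and the cover sprang up by itself to roughly 0.95 rad. I then pushed it back along its hinge arc until it fell fully open, backed the arm away and handed the job in. The clock stood at about 12.6 s.

**Last checks:**
- **Cover:** it measures about 2.13 rad (stop given as 2.1), and it did not move in the side camera over the 0.7 s before hand-in.
- **Box and other things:** comparing before and after pictures, I saw no real change at the back corner of the box, the bottle, the brush or either handle. The top camera showed a difference around the dark handle, probably the arm and its shadow. The side camera showed the handle unmoved.
- **Forces:** the wrist force readings stayed below 3 N.

**One disagreement:** all three cameras showed the shut fingertips about 25 mm behind the reported TCP, not 11 mm ahead as described. I went by the cameras and the contact force, and contact came within about 5 mm of where the cameras predicted.

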